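Set the loose screwdriver in the empty slanted rest

ROBOT

A 6-joint arm with a two-finger parallel gripper is mounted at the origin on the work surface; the furniture and walls round the work are solid. World frame = base frame: x ahead of the robot, y to its left, z up, the work surface at z = 0. Lengths are in m, angles in rad, forces in N, time in s.
With the tool pointing down it reaches from about 0.25 to 0.775 m from the base axis. Payload 4 kg.
Tool frame: the origin (TCP) lies at the centre of the arm's flange, where the gripper is bolted on; the fingertips stand 199 mm ahead of it and the grasp point (between the pads) lies 180 mm ahead of it (robot.tcp_to_tips is the distance from the TCP to the fingertips, in m); z points along the fingers, y is the line along which they close (so a half turn about z gives the same grasp; the last joint's range is limited). The gripper opens to 94 mm and grips with 3 to 60 N. Pads are 16 mm wide; open, the fingers measure 119 mm over their backs; the gripper's body (75 mm by 177 mm) begins 78 mm behind the grasp point.
Start: joints at [-1.32, 0.087, 1.371, -0, 1.684, -0.103], TCP at [0.191, -0.516, 0.405] pointing down, gripper open.
Joint ranges: [-3.1, 3.1], [-0.76, 2.03], [0.27, 2.55], [-1.08, 4.22], [0.17, 2.65], [-2.57, 2.57]. Speed limits (rad/s): [2.79, 2.79, 3.14, 3.14, 3.14, 3.14].

INTERFACE

Orientations are given as [roll, pitch, yaw] about the fixed x, y, z axes, in that order (R = Rz(yaw) Ry(pitch) Rx(roll)).
In Python, from bench import telemetry, snapshot, ticket, robot gives the robot as it stands.
- The arm moves only by the tool apply_moves, never from a script. Its argument "moves" is a list that holds one entry, the list of rows, each a list of 5 numbers: the shift along the tool's x, y, z in units of 50 mm (1.0 is 50 mm), then the turn about the tool's z in units of 10 degrees (1.0 is 10 degrees), then the closure, from 0 (fully open) to 1 (shut). A call has 1 to 10 rows; each row is the pose to reach, as a shift and turn from the pose commanded when the call began, along the tool's axes at that moment; what a row does not reach only later rows make up. A row lasts 1/8 s, in which the tool goes at most 62.5 mm and 10.7 degrees, less where a joint would pass 70% of its speed; a pose out of reach is approached as far as the arm can. A call with a gripper value outside its range is refused whole. The fingers move at their own pace and stop on an object; the grip force is fixed at half the most. Time passes only in rows, so rows that repeat a pose let the fingers close. It gives the time, the measured TCP pose, the force, the opening and the grip force at its end, in the units of the state.
- telemetry.get_obs(): the state, without advancing time (a new reading comes with each control period).
- snapshot(name): name is "scene" or "top" or "wrist"; returns a dict with "image" (384x512x3 uint8, red, green, blue), "fovy" (degrees; the focal length in pixels is half the picture's height over the tangent of half this angle, whatever the lens; pixels are square), "cx", "cy" (the principal point, pixels), "R" (3x3) and "t" (3): a world point X has camera coordinates R X + t. Camera axes: x right, y down, z forward; pixel columns grow to the right and rows downward; lengths in m; the calibration is good to about 2 mm. A picture is of the moment at which its call begins. There is no depth.
- ticket.close_job(): hands the job in; it is judged then, once.
The state is a dict: "time": time; "joint_positions": joint angles; "qvel": joint speeds; "joint_torque": joint torques, N m; "tool_pos": TCP position; "ee_rot": TCP orientation; "wrist_force": force on the tool from outside, world axes, zero at the start; "wrist_torque": the same for the moment, N m; "width": finger opening in m; "finger_force": force on a finger pad.
Only numpy, scipy, OpenCV 4.12 (cv2) and the standard library are available. Lean on these libraries where they do the work, as an engineer would, in place of code of your own. Each camera call takes 0.05 s, during which the arm holds its last target. There are 200 camera calls.

TASK

A screwdriver lies on the bench near two slanted rests, and one of the rests already holds a screwdriver. Pick up the lying screwdriver and lay its handle in the notches of the empty rest, blade pointing down the slope and handle end uppermost, just as the other one sits, so that it can be gripped again at that angle. Let go and leave it resting there.

Things in the scene. Friction and masses are not known exactly. Their poses are not given: they have to be found in the camera images.
- driver_handle (a point): Centre of the round handle (27 mm across, 92 mm long) of the screwdriver that lies flat on the bench; this point starts 13.5 mm above it. Tool 178 mm long, 0.1 kg; the blade, 6 mm thick on the handle's axis, ends 132 mm from this point. y axis: along the tool toward the handle's free end, blade toward -y. It may have rolled about y, so x and z mean nothing.
- rest_seat (a point): Seat of the empty rest: where the handle's centre lies when set, 105 mm above the bench. x axis: up the slope, along the seated tool, 30 degrees above level and rising away from the robot; y level, across it; z square to the slope, up and leaning to the robot: the tool is laid in along -z. Offsets in the next entry are in these axes, from this point. One rest stands in a tray with 35 mm walls.
- rest_empty: The empty one of two fixed metal stands, 95 mm or more apart; origin under its seat, on the bench. 90 degree V notches 48 mm wide, 8 mm thick, hold the handle at x = -32 and +34 mm, tips 5 mm above its axis; the gap between is free for fingers to 34 mm below the axis. A V plate at x = -58 to -52 mm lets the blade pass, tips 15 mm above the axis, and stops the handle's low end with 6 mm spare.

How it is judged:
By the outcome, as a careful person would: the job done as asked, in the order asked, and still so for the second after the job is handed in, with the robot touching nothing.
It also fails if it takes over 38 s, if anything falls off the work surface, if the arm or the gripper's body presses on something with over 40 N, if the wrist force passes 120 N, or if a joint passes its speed limit or range.

## Working session

There is one attempt and no reset: what is moved stays moved. The work goes in short steps, Python scripts to look and compute and a tool call to move; the robot and the scene stay as the last step left them, time stands still between calls to the robot, and variables do not carry over. Pictures are saved under pics/ and viewed, at most 13 in all, crops included, and the job is handed in when it is done.

Besides the shell and the picture viewer there is one more tool, called after "Call:" by a JSON object that holds its "name" and its "arguments". apply_moves: Moves the arm, as the interface text tells. Its arguments: {"type":"object","properties":{"moves":{"type":"array","items":{"type":"array","items":{"type":"array","items":{"type":"number"}}}}},"required":["moves"]}

```bash
mkdir -p pics; cat > h.py <<'E'
import numpy as np, cv2
from bench import telemetry, snapshot, ticket, robot
def save(n,f):
    s=snapshot(n); cv2.imwrite(f'pics/{f}.png',s['image'][:,:,::-1]); 
    np.savez(f'pics/{f}.npz',**{k:s[k] for k in('fovy','cx','cy','R','t')}); return s
def cam(f):
    d=np.load(f'pics/{f}.npz'); F=192/np.tan(np.radians(d['fovy'])/2); return d,F
def ray(f,u,v):
    d,F=cam(f); r=d['R'].T@np.array([(u-d['cx'])/F,(v-d['cy'])/F,1]); return -d['R'].T@d['t'],r
def onz(f,u,v,z):
    o,r=ray(f,u,v); return o+r*(z-o[2])/r[2]
def proj(f,X):
    d,F=cam(f); c=d['R']@np.array(X)+d['t']; return np.array([F*c[0]/c[2]+d['cx'],F*c[1]/c[2]+d['cy']])
E
python3 - <<'E'
from h import *
a=save('scene','s0')['image'];b=save('top','t0')['image']
for n in('s0','t0'):
    d,F=cam(n);print(n,F,-d['R'].T@d['t'])
print(telemetry.get_obs()['time'])
E
```

```text
s0 376.85622608162646 [0.10029082 0.97245933 0.50055037]
t0 443.7119989594826 [0.28363514 0.30159406 0.91311726]
0.1
```

View pics/s0.png

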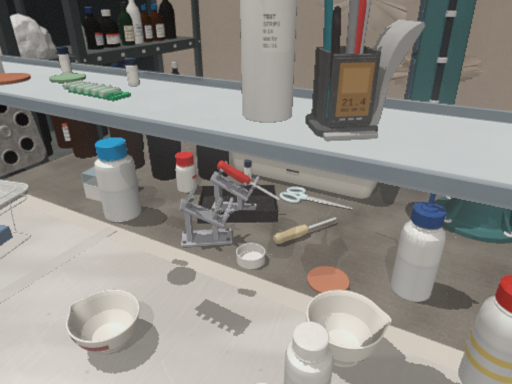

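View pics/t0.png

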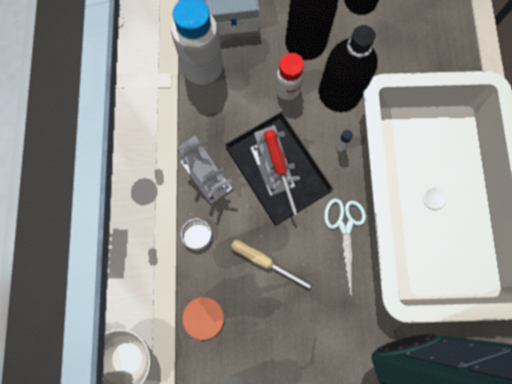

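The scene view shows the lying driver at about (305,232) with the empty rest at (207,222). The occupied rest in the tray is at (235,190), and a shelf is in the foreground. In the top view the handle runs from (235,245) to (270,265) with the blade tip at (309,287). The empty rest is at (205,170), and the red driver runs from (268,135) to (295,212).

```bash
python3 - <<'E'
from h import *
for n,u,v,z in [('end',233,243,.0135),('junction',271,267,.0135),('tip',309,287,.0135),('red top',268,133,.13),('redtip',296,213,.04),('restA',188,145,.1),('restB',222,197,.05),('tray BL',275,222,.035),('trayR',331,186,.035),('trayT',282,115,.035),('bin TL',368,85,.1),('bin BL',385,315,.1),('cup',196,235,.03),('shelf edge',105,200,.4),('shelf bottom',70,380,.4),('ledge',178,200,0),('redcap',290,65,.08),('bluecap',190,15,.15)]:
    print(n,onz('t0',u,v,z).round(3))
for n in 's0','t0':
    d,F=cam(n);print(d['R'].round(2).tolist())
# shelf front edge height: scene pixels
im=cv2.imread('pics/t0.png')[120:280,160:330];a=cv2.resize(im,None,fx=4,fy=4,interpolation=3)[:600]
im=cv2.imread('pics/s0.png')[140:270,150:350];b=cv2.resize(im,None,fx=4,fy=4,interpolation=3)
cv2.imwrite('pics/ct.png',a);cv2.imwrite('pics/cs.png',b)
E
```

```text
end [0.395 0.337 0.013]
junction [0.345 0.262 0.013]
tip [0.303 0.188 0.013]
red top [0.585 0.263 0.13 ]
redtip [0.449 0.209 0.04 ]
restA [0.577 0.417 0.1  ]
restB [0.483 0.356 0.05 ]
tray BL [0.432 0.251 0.035]
trayR [0.504 0.134 0.035]
trayT [0.662 0.227 0.035]
bin TL [0.693 0.058 0.1  ]
bin BL [0.249 0.067 0.1  ]
cup [0.411 0.41  0.03 ]
shelf edge [0.403 0.473 0.4  ]
shelf bottom [0.204 0.501 0.4  ]
ledge [0.491 0.452 0.   ]
redcap [0.752 0.21  0.08 ]
bluecap [0.826 0.407 0.15 ]
[[-0.88, -0.48, -0.0], [-0.22, 0.4, -0.89], [0.43, -0.78, -0.46]]
[[-0.03, -1.0, -0.0], [-0.97, 0.03, -0.22], [0.22, -0.0, -0.97]]
```

View pics/ct.png

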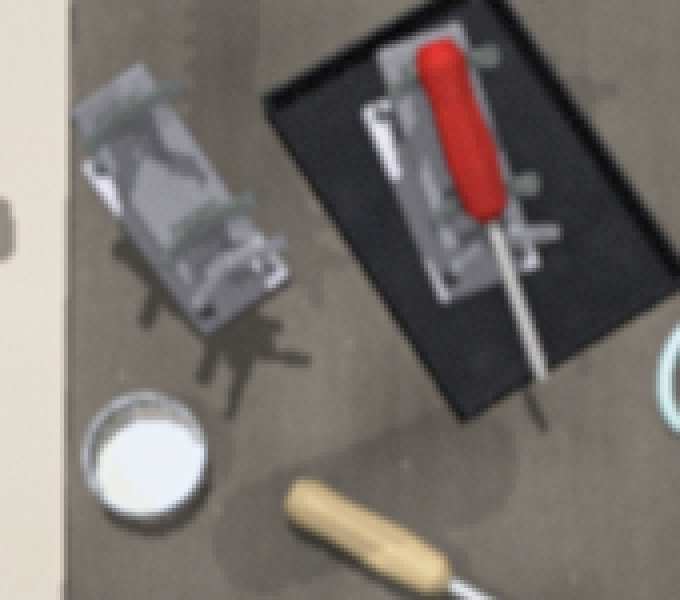

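View pics/cs.png

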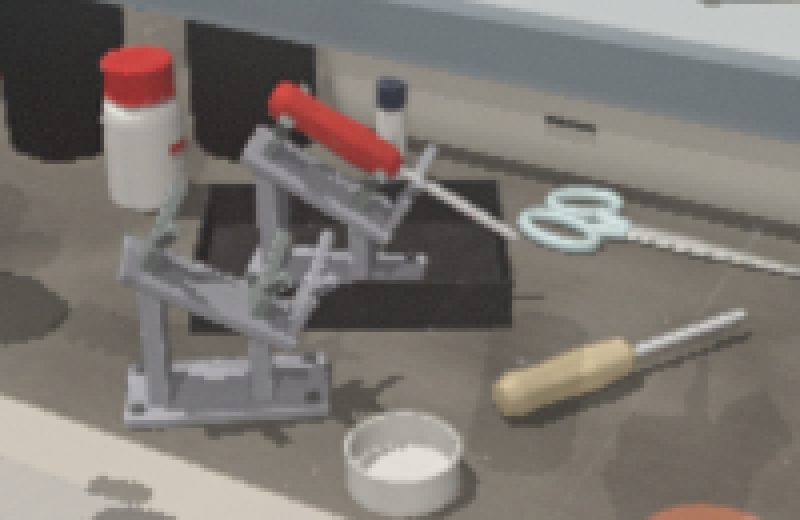

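The crops show the empty rest's notch plates. In the top crop the upper plate's tips are at (180,88) and (90,140), the lower plate's at (250,200) and (170,250), and the stop plate's at (285,240) and (195,300). I'll fit the seat to these points, check the fit by overlaying it on both views, and work out the shelf height.

```bash
cat >> h.py <<'E'
def seatR(yaw):
    c,s=np.cos(yaw),np.sin(yaw);a=np.pi/6
    x=np.array([c*np.cos(a),s*np.cos(a),np.sin(a)]);y=np.array([-s,c,0]);return np.c_[x,y,np.cross(x,y)]
def seatpt(p,q): return np.array([p[0],p[1],.105])+seatR(p[2])@np.array(q)
E
python3 - <<'E'
from h import *
from scipy.optimize import least_squares as LS
P=[((.034,-.024,.005),(180,88)),((.034,.024,.005),(90,140)),((-.032,-.024,.005),(250,200)),((-.032,.024,.005),(170,250))]
def f(p): return np.concatenate([proj('t0',seatpt(p,q))-(np.array(m)/4+[160,120]) for q,m in P])
r=LS(f,[.53,.39,.55]);p=r.x;print(p,np.degrees(p[2]),r.fun.round(1))
np.save('seat.npy',p)
T=cv2.resize(cv2.imread('pics/t0.png')[120:250,150:340],None,fx=3,fy=3,interpolation=3)
S=cv2.resize(cv2.imread('pics/s0.png')[150:270,170:350],None,fx=3,fy=3,interpolation=3)
for xx in(.038,.030,-.028,-.036,-.052,-.058):
    zt=.015 if xx<-.05 else .005; w=.019+zt
    pts=[seatpt(p,(xx,-w,zt)),seatpt(p,(xx,0,-.019)),seatpt(p,(xx,w,zt))]
    for I,n,o in((T,'t0',(150,120)),(S,'s0',(170,150))):
        cv2.polylines(I,[np.array([(proj(n,X)-o)*3 for X in pts]).astype(int)],False,(0,255,255),1)
A=np.array([.389,.329,.0135]);
for I,n,o in((T,'t0',(150,120)),(S,'s0',(170,150))):
    for X in ([.395,.337,.0135],[.345,.262,.0135],[.303,.188,.0135],p[:2].tolist()+[.0]): cv2.circle(I,tuple(((proj(n,X)-o)*3).astype(int)),3,(255,0,255),1)
w=max(T.shape[1],S.shape[1]);pad=lambda I:np.pad(I,((0,0),(0,w-I.shape[1]),(0,0)))
out=np.vstack([pad(T),pad(S)]);out=cv2.resize(out,None,fx=.79,fy=.79,interpolation=cv2.INTER_AREA);print(out.shape);cv2.imwrite('pics/ov.png',out)
# shelf: near(+y) edge in top col 35@row200 vs scene edge
for z in(.25,.3,.35,.4,.45):
    a=onz('t0',105,200,z);b=onz('t0',35,200,z);print(z,a[:2].round(3),proj('s0',a).round(),b[:2].round(3),proj('s0',b).round())
E
```

```text
[0.53886425 0.38751408 0.5808618 ] 33.28092983690304 [-0.4 -1.1  0.6 -0.1  0.3 -0.1 -0.5  1.3]
(592, 450, 3)
0.25 [0.438 0.523] [205. 169.] [0.441 0.63 ] [158. 196.]
0.3 [0.426 0.506] [215. 137.] [0.429 0.605] [173. 159.]
0.35 [0.414 0.489] [226. 105.] [0.417 0.58 ] [188. 120.]
0.4 [0.403 0.473] [237.  70.] [0.405 0.556] [203.  80.]
0.45 [0.391 0.456] [249.  34.] [0.393 0.531] [219.  38.]
```

View pics/ov.png

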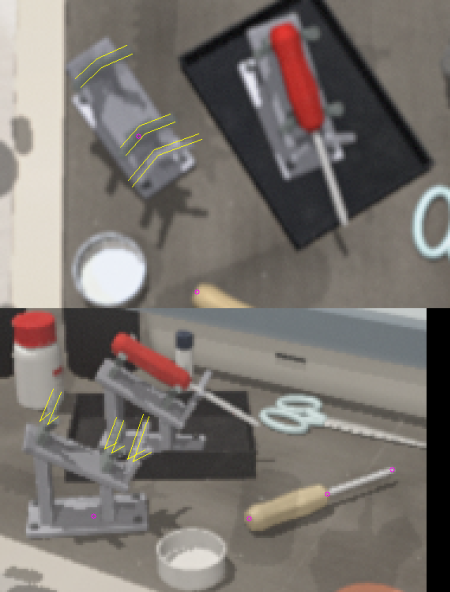

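The top overlay fits, but the scene overlay sits about 3 px too high. I'll refit using both views and test the same method on the red driver.

```bash
python3 - <<'E'
from h import *
from scipy.optimize import least_squares as LS
t=lambda *m:np.array(m)/4+[160,120]; s=lambda *m:np.array(m)/4+[150,140]
U,L=.034,-.032
def run(free):
    def f(p):
        w=p[3]; dz=np.array([0,0,p[4] if free else 0])
        P=[('t0',(U,-.024,.005),t(182,88)),('t0',(U,.024,.005),t(90,140)),('t0',(L,-.024,.005),t(252,200)),('t0',(L,.024,.005),t(168,252)),
        ('t0',(-.055,-w,.015),t(286,240)),('t0',(-.055,w,.015),t(195,303)),
        ('s0',(U,-.024,.005),s(178,185)),('s0',(L,-.024,.005),s(280,235)),('s0',(-.055,-w,.015),s(330,235))]
        return np.concatenate([proj(n,seatpt(p,q)+dz)-m for n,q,m in P])
    r=LS(f,[.53,.39,.55,.03,0]);p=r.x;print(free,p.round(4),np.degrees(p[2]),r.fun.round(1).reshape(-1,2).tolist());return p
np.save('seat.npy',run(False)[:3]);run(True)
# red handle, axis ends at x=+-46 of its seat
def g(p): return np.concatenate([proj('t0',seatpt(p,(.046,0,0)))-t(437,48),proj('t0',seatpt(p,(-.046,0,0)))-t(490,218),proj('s0',seatpt(p,(.046,0,0)))-s(280,100),proj('s0',seatpt(p,(-.046,0,0)))-s(396,162)])
r=LS(g,[.53,.28,.4]);print('red',r.x,r.fun.round(1))
# driver axis fit from yellow mask in top
for c,(n) in enumerate(('t0','s0')):
    hsv=cv2.cvtColor(cv2.imread(f'pics/{n}.png'),cv2.COLOR_BGR2HSV)
    m=cv2.inRange(hsv,(12,60,110),(30,255,255)); k,l,st,ce=cv2.connectedComponentsWithStats(m)
    tgt=proj(n,[.37,.30,.0135]); i=1+np.argmin([np.hypot(*(ce[j]-tgt))+(1e3 if st[j,4]<150 else 0) for j in range(1,k)])
    X=np.array([onz(n,u,v,.0135)[:2] for v,u in np.argwhere(l==i)])
    mu=X.mean(0);w,V=np.linalg.eigh(np.cov((X-mu).T));d=V[:,1];print(n,st[i],mu.round(4),np.degrees(np.arctan2(*d[::-1])).round(1),np.ptp((X-mu)@d).round(4))
o=telemetry.get_obs();print(o['tool_pos'],o['ee_rot'],o['width'])
E
```

```text
False [0.5382 0.3877 0.5779 0.0259 0.    ] 33.113066967157536 [[-0.9, -0.8], [0.5, 0.2], [-0.3, 0.3], [-0.1, 1.1], [-0.6, 0.4], [-0.3, -0.3], [-0.2, -1.4], [0.9, -1.8], [-0.6, -1.6]]
True [ 0.5397  0.3874  0.5737  0.0266 -0.0045] 32.871289131936045 [[-0.4, -0.7], [1.1, 0.1], [-0.0, 0.3], [0.2, 0.9], [-0.1, 0.2], [-0.4, -0.3], [-0.4, 0.2], [0.6, -0.3], [-0.9, -0.1]]
red [0.55264981 0.2477534  0.35112014] [-0.5 -1.   0.9  1.1 -1.6 -1.4  1.3  1.7]
t0 [231 240  42  29 524] [0.3725 0.2997] 58.4 0.0917
s0 [273 225  36  19 365] [0.373 0.302] 62.8 0.1027
[ 0.19052946 -0.51584556  0.40361529] [-3.13957840e+00 -1.87255798e-04  3.53807642e-01] 0.09417457863536921
```

The fits agree: the handle centre is at about (0.371, 0.299) with azimuth 58.4°, and the handle measures 92 mm long, as it should. The empty seat is at about (0.539, 0.3875) with yaw 33°. The shelf edge is at y≈0.475, z≈0.38, so I'll stay below it near the rest. Now I'll swing over.

Call:
{"name": "apply_moves", "arguments": {"moves": [[[0.45, -0.7, 0, 0, 0], [0.9, -1.4, 0, 0, 0], [1.35, -2.1, 0, 0, 0], [1.8, -2.8, 0, 0, 0], [2.25, -3.5, 0, 0, 0], [2.7, -4.2, 0, 0, 0], [3.15, -4.9, 0, 0, 0], [3.6, -5.6, 0, 0, 0], [4.05, -6.3, 0, 0, 0], [4.5, -7.0, 0, 0, 0]]]}}

```text
time: 1.35
tool_pos: [0.2802, -0.1083, 0.4043]
ee_rot: [-3.141, -0.0, 0.353]
wrist_force: [1.1, -0.2, 0.3]
width: 0.0939
finger_force: 0.0
```

Call:
{"name": "apply_moves", "arguments": {"moves": [[[0.5, -0.75, 0, -0.4, 0], [1.0, -1.5, 0, -0.8, 0], [1.5, -2.25, 0, -1.2, 0], [2.0, -3.0, 0, -1.6, 0], [2.5, -3.8, 0, -2.0, 0], [3.0, -4.6, 0, -2.4, 0], [3.5, -5.4, 0, -2.8, 0], [4.0, -6.2, 0, -3.2, 0], [4.54, -7.02, 0, -3.6, 0], [4.54, -7.02, 0, -3.8, 0]]]}}

```text
time: 2.6
tool_pos: [0.3718, 0.3005, 0.4031]
ee_rot: [-3.14, 0.003, 1.022]
wrist_force: [-0.2, -0.7, -0.6]
width: 0.0941
finger_force: 0.0
```

```bash
cat > go.py <<'E'
from h import *
import sys
def to(x,y,z,yawdeg):
    o=telemetry.get_obs();p=o['tool_pos'];e=o['ee_rot'];d=np.array([x,y,z])-p;w=e[2];c,s=np.cos(w),np.sin(w)
    print('t',o['time'],'tcp',np.round(p,4),'rpy',np.degrees(e).round(1),'F',np.round(o['wrist_force'],1))
    print('units',((c*d[0]+s*d[1])/.05).round(2),((s*d[0]-c*d[1])/.05).round(2),(-d[2]/.05).round(2),'turn',((np.degrees(w)-yawdeg)/10).round(2))
if __name__=='__main__': to(*map(float,sys.argv[1:]))
E
python3 go.py .371 .299 .202 58.4; python3 - <<'E'
from h import *
save('wrist','w0')
n='w0';hsv=cv2.cvtColor(cv2.imread('pics/w0.png'),cv2.COLOR_BGR2HSV)
m=cv2.inRange(hsv,(12,60,110),(30,255,255));k,l,st,ce=cv2.connectedComponentsWithStats(m)
for i in np.argsort(-st[1:,4])[:2]+1:
    X=np.array([onz(n,u,v,.0135)[:2] for v,u in np.argwhere(l==i)])
    mu=X.mean(0);w,V=np.linalg.eigh(np.cov((X-mu).T));d=V[:,1];print(st[i],mu.round(4),np.degrees(np.arctan2(*d[::-1])).round(1),np.ptp((X-mu)@d).round(4))
E
```

```text
t 2.6 tcp [0.3718 0.3005 0.4031] rpy [-179.9    0.2   58.6] F [-0.2 -0.7 -0.6]
units -0.03 0.0 4.02 turn 0.02
[ 250  138   21   73 1367] [0.3727 0.3015] 58.6 0.092
[ 53 282  35  62 977] [0.0303 0.2725] -141.3 0.1104
```

View pics/w0.png

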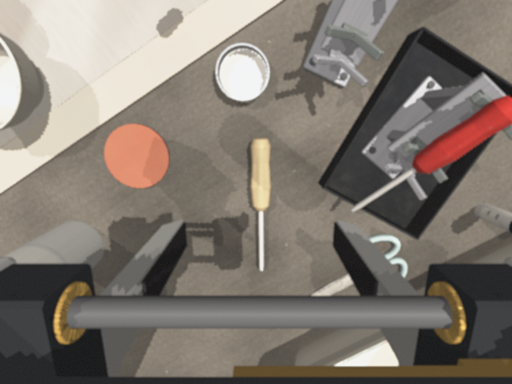

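The wrist view shows the handle at (261,174), midway between the fingers and aligned with them. Its centre is (0.3727, 0.3015) at 58.6°, which agrees. I'll descend and grip.

Call:
{"name": "apply_moves", "arguments": {"moves": [[[0, 0, 0.8, 0, 0], [0, 0, 1.6, 0, 0], [0, 0, 2.4, 0, 0], [0, 0, 3.2, 0, 0], [0, 0, 3.7, 0, 0], [0, 0, 4.0, 0, 0], [0, 0, 4.0, 0, 0.5], [0, 0, 4.0, 0, 1], [0, 0, 4.0, 0, 1], [0, 0, 4.0, 0, 1]]]}}

```text
time: 3.9
tool_pos: [0.372, 0.2984, 0.2055]
ee_rot: [3.141, -0.001, 1.017]
wrist_force: [-0.3, -0.6, 0.3]
width: 0.0577
finger_force: 0.0
```

Call:
{"name": "apply_moves", "arguments": {"moves": [[[0, 0, 0, 0, 1], [0, 0, 0, 0, 1], [0, 0, -0.2, 0, 1], [0, 0, -0.5, 0, 1], [0, 0, -0.9, 0, 1], [0, 0, -1.3, 0, 1], [0, 0, -1.7, 0, 1], [0, 0, -2.1, 0, 1], [0, 0, -2.4, 0, 1], [0, 0, -2.4, 0, 1]]]}}

```text
time: 5.15
tool_pos: [0.372, 0.2984, 0.3266]
ee_rot: [3.14, -0.003, 1.017]
wrist_force: [0.9, 0.1, -1.2]
width: 0.0246
finger_force: 29.1
```

```bash
python3 go.py .539 .3875 .315 33; python3 - <<'E'
from h import *
a=save('scene','s1')['image'];b=save('wrist','w1')['image']
A=cv2.resize(a[:,:,::-1],(400,300));cv2.imwrite('pics/p1.png',np.hstack([A,cv2.resize(b[:,:,::-1],(400,300))]))
E
```

```text
t 5.15 tcp [0.372  0.2984 0.3266] rpy [179.9  -0.2  58.3] F [ 0.9  0.1 -1.2]
units 3.27 1.9 0.23 turn 2.53
```

View pics/p1.png

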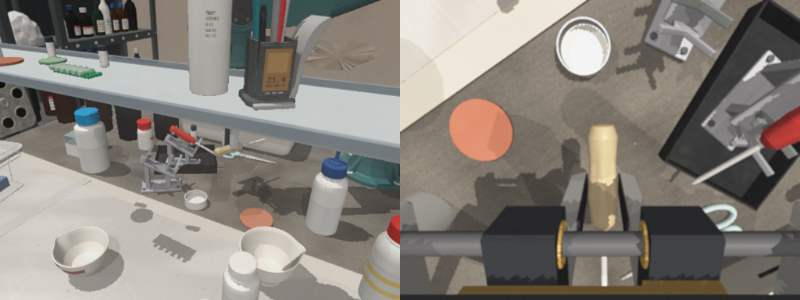

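The driver is gripped (width 24.6 mm, 29 N) with the handle's free end pointing ahead in the wrist view. I'll approach from the low side of the rest, below shelf height.

Call:
{"name": "apply_moves", "arguments": {"moves": [[[0.3, 0.2, 0, 0.4, 1], [0.6, 0.4, 0, 0.8, 1], [0.9, 0.6, 0, 1.2, 1], [1.2, 0.8, 0, 1.6, 1], [1.5, 1.0, 0, 2.0, 1], [1.8, 1.2, 0, 2.4, 1], [2.1, 1.35, 0, 2.53, 1], [2.4, 1.5, 0, 2.53, 1], [2.55, 1.56, 0, 2.53, 1], [2.55, 1.56, 0, 2.53, 1]]]}}

```text
time: 6.5
tool_pos: [0.5051, 0.3657, 0.3235]
ee_rot: [3.142, 0.002, 0.576]
wrist_force: [0.4, 0.2, -0.8]
width: 0.0246
finger_force: 29.1
```

```bash
python3 go.py .537 .3862 .3266 33; python3 - <<'E'
from h import *
b=save('wrist','w2')['image'];a=save('top','t2')['image'];c=save('scene','s2')['image']
p=np.load('seat.npy');W=b[:,:,::-1].copy()
for y in(-.024,.024):
  for x in(.034,-.032):
    cv2.circle(W,tuple(proj('w2',seatpt(p,(x,y,.005))).astype(int)),3,(0,255,255),1)
cv2.imwrite('pics/p2.png',np.hstack([W[:,80:432],cv2.resize(a[110:270,150:310,::-1],(384,384),interpolation=3)]))
E
```

```text
t 6.5 tcp [0.5051 0.3657 0.3235] rpy [1.8e+02 1.0e-01 3.3e+01] F [ 0.4  0.2 -0.8]
units 0.76 0.0 -0.06 turn -0.0
```

View pics/p2.png

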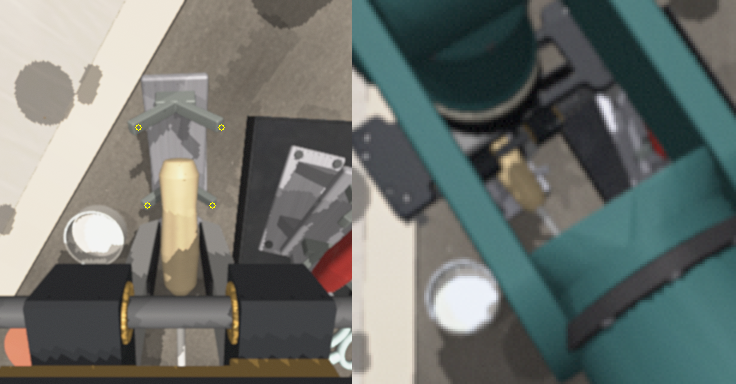

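In the wrist view the handle axis (column ~178) lines up with the upper V (tips at (132,128) and (222,122), centre 177). I'll rise 5 mm, move forward over the seat, then press down so the upper notch tilts the handle in the pads.

Call:
{"name": "apply_moves", "arguments": {"moves": [[[0, 0, -0.1, 0, 1], [0.2, 0, -0.1, 0, 1], [0.4, 0, -0.1, 0, 1], [0.6, 0, -0.1, 0, 1], [0.76, 0, -0.1, 0, 1], [0.76, 0, -0.1, 0, 1]]]}}

```text
time: 7.4
tool_pos: [0.5375, 0.3867, 0.3292]
ee_rot: [-3.142, 0.0, 0.575]
wrist_force: [-0.1, -0.0, -0.4]
width: 0.0245
finger_force: 29.1
```

Call:
{"name": "apply_moves", "arguments": {"moves": [[[0, 0, 0.05, 0, 1], [0, 0, 0.1, 0, 1], [0, 0, 0.15, 0, 1], [0, 0, 0.2, 0, 1], [0, 0, 0.2, 0, 1]]]}}

```text
time: 8.02
tool_pos: [0.5358, 0.3865, 0.3196]
ee_rot: [-3.14, 0.004, 0.576]
wrist_force: [-12.2, -1.9, 14.8]
width: 0.0095
finger_force: 10.4
```

The width dropped to 9.5 mm, so the handle has slipped relative to the pads. I need to look.

```bash
python3 - <<'E'
from h import *
b=save('wrist','w3')['image'];c=save('scene','s3')['image']
o=telemetry.get_obs();print(o['width'],o['wrist_force'],o['finger_force'])
cv2.imwrite('pics/p3.png',np.hstack([b[:,80:432,::-1],cv2.resize(c[140:260,160:300,::-1],(448,384),interpolation=3)]))
E
```

```text
0.0011603034429608448 [-11.81923787  -1.49373264  13.01745408] 7.967022992670536
```

View pics/p3.png

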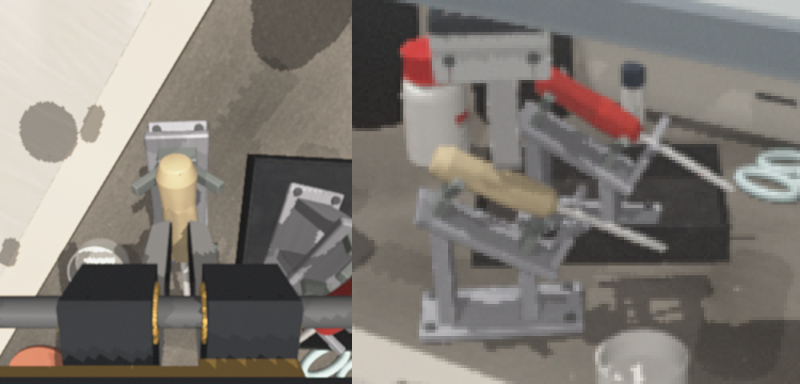

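The handle has popped down out of the pads and lies in the rest, but its slope looks shallower than the red one's. The shut fingers are pressing on top of it, so I'll lift straight up and look.

Call:
{"name": "apply_moves", "arguments": {"moves": [[[0, 0, -0.1, 0, 1], [0, 0, -0.2, 0, 1], [0, 0, -0.3, 0, 1], [0, 0, -0.3, 0, 1], [0, 0, -0.3, 0, 1]]]}}

```text
time: 8.75
tool_pos: [0.5371, 0.3863, 0.3343]
ee_rot: [3.141, 0.0, 0.575]
wrist_force: [-0.1, 0.9, 0.3]
width: 0.0004
finger_force: 0.0
```

```bash
python3 - <<'E'
from h import *
b=save('wrist','w4')['image'];c=save('scene','s4')['image']
A=c[140:260,150:310,::-1].copy()
p=np.load('seat.npy'); S=cv2.resize(A,None,fx=3.2,fy=3.2,interpolation=3)
P=[tuple(((proj('s4',seatpt(p,(x,0,0)))-[150,140])*3.2).astype(int)) for x in(.046,-.046,-.132)]
for q in P: cv2.circle(S,q,4,(255,0,255),1)
cv2.imwrite('pics/p4.png',np.hstack([cv2.resize(b[60:,130:380,::-1],(296,384)),S[:384]]))
E
```

```text
(no output)
```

View pics/p4.png

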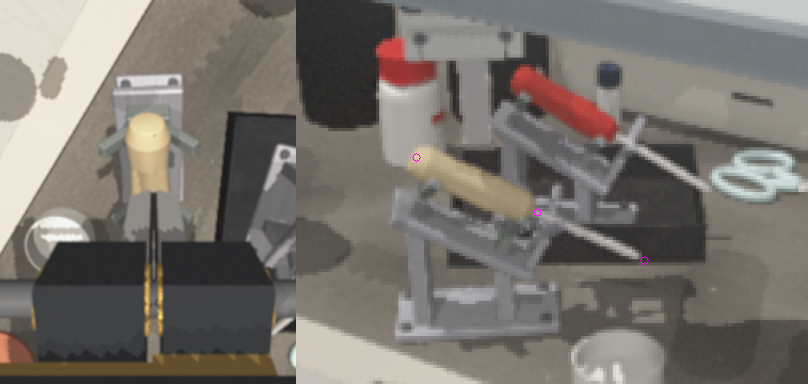

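With the fingers lifted, the driver's handle end (418,152), low end (530,210) and blade tip (640,255) lie within about 2 image pixels of the predicted seated axis. I'll back the arm off down-slope and verify the pose with both cameras.

Call:
{"name": "apply_moves", "arguments": {"moves": [[[-0.4, 0, 0, 0, 1], [-0.9, 0, 0, 0, 1], [-1.5, 0, 0, 0, 1], [-2.2, 0, 0, 0, 1], [-2.6, 0.6, -0.4, 0, 0.6], [-2.8, 1.4, -1.0, 0, 0], [-3.2, 2.2, -1.6, 0, 0], [-3.6, 3.2, -1.6, 0, 0], [-3.8, 4.2, -1.6, 0, 0], [-4.0, 5.2, -1.6, 0, 0]]]}}

```text
time: 10.1
tool_pos: [0.5108, 0.0578, 0.4149]
ee_rot: [3.141, -0.001, 0.576]
wrist_force: [0.6, -0.5, 0.2]
width: 0.0569
finger_force: 0.0
```

Call:
{"name": "apply_moves", "arguments": {"moves": [[[0, 1, 0, 0, 0], [0, 2, 0, 0, 0], [0, 3, 0, 0, 0], [0, 4, 0, 0, 0], [0, 4, 0, 0, 0]]]}}

```text
time: 10.72
tool_pos: [0.6206, -0.1115, 0.4127]
ee_rot: [-3.14, 0.002, 0.571]
wrist_force: [0.2, 0.0, -0.9]
width: 0.0942
finger_force: 0.0
```

```bash
python3 - <<'E'
from h import *
from scipy.optimize import least_squares as LS
a=save('scene','s5');b=save('top','t5')
p=np.load('seat.npy')
def axis(n,lo,hi,tgt):
    hsv=cv2.cvtColor(cv2.imread(f'pics/{n}.png'),cv2.COLOR_BGR2HSV);m=cv2.inRange(hsv,lo,hi)
    k,l,st,ce=cv2.connectedComponentsWithStats(m);i=1+np.argmin([np.hypot(*(ce[j]-tgt))+(1e3 if st[j,4]<100 else 0) for j in range(1,k)])
    X=np.argwhere(l==i)[:,::-1].astype(float);mu=X.mean(0);d=np.linalg.eigh(np.cov((X-mu).T))[1][:,1];s=(X-mu)@d
    return st[i,4],mu+d*s.min(),mu+d*s.max()
def fit(lab,lo,hi,q0):
    M={n:axis(n,lo,hi,proj(n,q0)) for n in('s5','t5')}
    # axis: centre, azimuth, elevation ; ends +-46mm
    def ends(q):
        d=np.array([np.cos(q[3])*np.cos(q[4]),np.sin(q[3])*np.cos(q[4]),np.sin(q[4])]);return q[:3]+.046*d,q[:3]-.046*d
    def f(q):
        r=[]
        for n,(A,x,y) in M.items():
            u,v=[proj(n,e) for e in ends(q)]
            if np.hypot(*(u-x))>np.hypot(*(u-y)): x,y=y,x
            r+=[u-x,v-y]
        return np.concatenate(r)
    r=LS(f,[*q0,.5,.5]);print(lab,r.x[:3].round(4),np.degrees(r.x[3:]).round(1),'px',r.fun.round(1),[m[0] for m in M.values()])
fit('yellow',(12,60,100),(30,255,255),np.array([p[0],p[1],.105]))
hs=(0,130,80),(8,255,255); fit('red',*hs,np.array([.5526,.2478,.105]))
o=telemetry.get_obs();print(o['time'],o['tool_pos'])
T=cv2.resize(cv2.imread('pics/t5.png')[110:250,150:330],None,fx=2.2,fy=2.2,interpolation=3);S=cv2.resize(cv2.imread('pics/s5.png')[140:280,160:340],None,fx=2.2,fy=2.2,interpolation=3)
cv2.imwrite('pics/p5.png',np.hstack([T,S]))
E
```

```text
yellow [0.541  0.3912 0.1086] [35.5 30.5] px [-0.7 -0.3 -0.1  0.1  0.1  0.3  0.3  0.3] [np.int32(401), np.int32(524)]
red [0.554  0.2497 0.1078] [20.3 31.4] px [-0.  -0.2  0.4  0.4 -0.2 -0.4  0.1  0.1] [np.int32(292), np.int32(502)]
10.825 [ 0.61954216 -0.10860116  0.41400754]
```

View pics/p5.png

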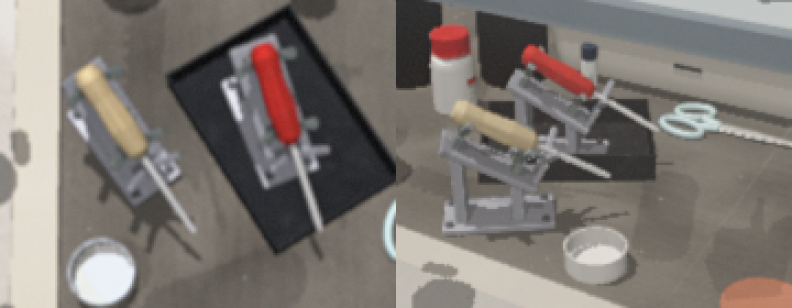

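In both views the yellow driver lies in the notches just like the red one. The fit gives 30.5° at 109 mm, against 31.4° and 108 mm for the red one. The arm is clear, so I'll hand the job in.

```bash
python3 -c "from bench import ticket; print(ticket.close_job())"
```

```text
the job is handed in; nothing more can be done
None
```

The screwdriver is resting in the notches of the empty rest, blade down the slope at about 30°, and the job was handed in at about 11 s with the arm clear; it slipped from the fingers into the notches as I pressed it down, rather than being released deliberately.

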